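Shut and latch the first-aid box with a fingertip

ROBOT

A 7-joint arm with a two-finger parallel gripper is mounted at the origin on the work surface. World frame = base frame: x ahead of the robot, y to its left, z up, the work surface at z = 0. Lengths are in m, angles in rad, forces in N, time in s.
With the tool pointing down it reaches from about 0.4 to 0.875 m from the base axis. Payload 19.3 kg.
Tool frame: the origin (TCP) lies at the very end of the fingers, on their centre line; the grasp point (between the pads) lies 19 mm behind it; z points along the fingers, y is the line along which they close (so a half turn about z gives the same grasp; the last joint's range is limited). The gripper opens to 85 mm and grips with 20 to 120 N. Pads are 22 mm wide; open, the fingers measure 114 mm over their backs; the gripper's body (76 mm by 85 mm) begins 54 mm behind the grasp point. The pads swing forward as they close: fully open they stand 13 mm farther back than shut.
Start: joints at [1.044, 0.521, -0.036, 1.599, 0.021, 1.021, -0.113], TCP at [0.276, -0.561, 0.231] pointing down, gripper open.
Joint ranges: [-2.91, 2.91], [-0.3, 2.13], [-1.5, 1.42], [0.17, 2.43], [-1.26, 4.41], [0.16, 1.93], [-2.52, 2.52]. Speed limits (rad/s): [1.89, 1.89, 2.39, 2.39, 3.01, 3.01, 3.01].

INTERFACE

Orientations are given as [roll, pitch, yaw] about the fixed x, y, z axes, in that order (R = Rz(yaw) Ry(pitch) Rx(roll)).
In Python, from workcell import bot gives the robot as it stands. The module is installed in compiled form; this text tells all that it offers.
- The arm moves only by the tool apply_moves, never from a script. Its arguments are lists of equal length, an entry for each row: "claw": the finger opening in m, from 0 to 0.0854; "xyz": the shift along the tool's x, y, z in m, a list of three; "twist": the turn, a rotation vector about the tool's x, y, z in rad, a list of three. A call has 1 to 20 rows; each row shifts and turns the commanded pose from where the row before left it, along the tool's axes as they then stand; what a row does not reach is not made up. A row lasts 1/10 s, in which the tool goes at most 50 mm and 8.59 degrees, less where a joint would pass 70% of its speed; a pose out of reach is approached as far as the arm can. A call with a gripper value outside its range is refused whole. The fingers move at their own pace and stop on an object; "force" is the grip in N (left out, the last holds). Time passes only in rows, so rows that do not move let the fingers close. It gives the time, the measured TCP pose, the force, the opening and the grip force at its end, in the units of the state.
- bot.observe(): the state, without advancing time (a new reading comes with each control period).
- bot.grab_frame(name): name is "scene" or "top"; returns a dict with "img" (480x640x3 uint8, red, green, blue), "vfov" (degrees; the focal length in pixels is half the picture's height over the tangent of half this angle, whatever the lens; pixels are square), "cx", "cy" (the principal point, pixels), "view" (4x4, takes a point from world to camera coordinates). Camera axes: x right, y up, looking along -z (the intrinsics and any distortion apply to the point x, -y, -z); pixel columns grow to the right and rows downward; lengths in m; the calibration is good to about 2 mm. A picture is of the moment at which its call begins. There is no depth.
- bot.job_done(): hands the job in; it is judged then, once.
Trained networks look in the newest picture that a camera, given by its name, has taken for a name from the list of things; names that differ only in an ending like _2 or _b are one class to them, and where a whole thing is asked for, a point or a joint stands for the part that bears it (a point fixed in the world has none). Each returns a list of dicts, best first, with "score" (0 to 1); they miss things now and then, are a little off and sometimes report something else, mostly with a low value. They report only what shows in the picture. A call takes as long as a camera call.
- bot.find_in(camera, query): "position" ([x, y, z] in m, in world coordinates, good to about 4 mm: the middle of the surface that is visible of it).
The state is a dict: "clock": time; "qpos": joint angles; "qd": joint speeds; "joint_efforts": joint torques, N m; "position": TCP position; "tool_rot": TCP orientation; "force": force on the tool from outside, world axes, zero at the start; "moment": the same for the moment, N m; "grip_width": finger opening in m; "finger_force": force on a finger pad.
Only numpy, scipy, OpenCV 4.12 (cv2) and the standard library are available. Lean on these libraries where they do the work, as an engineer would, in place of code of your own. Each camera call takes 0.05 s, during which the arm holds its last target. There are 200 camera calls.

TASK

Close up the first-aid box using fingertip pushes only: gently press its half-open lid down until it is fully shut, then push the red latch arm round with one finger until it points straight in over the lid, lined up with the yellow stripe. Do not raise the lid, do not pinch or grip anything, be gentle with the latch, and leave all the other things on the shelf where they are. Finish with the hand clear of everything.

Things in the scene. Friction and masses are not known exactly. Their poses are not given: they have to be found in the camera images.
- kit: Green plastic first-aid box fixed to the shelf: open tray 160 mm deep (its x) by 240 mm wide (its y) by 80 mm high, rolls and a carton inside. Origin at the centre of its underside on the shelf; x points from its front (latch side, towards the robot) to its back (hinge side), z up. A green latch bracket 50 mm wide sticks out 32 mm from the middle of its front face, top at 74 mm.
- lid (a joint): Hinge of the white lid, in rad: 0 = fully shut, grows as the front edge rises; limit 1.2. Starts between 0.40 and 0.80. Hinge line parallel to the box's y at x = +82 mm, z = 80 mm in the box's frame (underside of the lid). The hinge is stiff (0.25 N m): the lid stays where it is left; a light press of 1 to 3 N at its middle moves it down. Shut, the lid's top is 90 mm above the shelf.
- lid_front (a point): Middle of the front (free) edge of the lid, on its top face, 164 mm from the hinge line. The white lid is 164 (front to back) by 244 by 10 mm, with a green cross; a yellow stripe 24 mm wide runs along its centre line from the front edge 90 mm inwards.
- latch (a joint): Red latch arm on an upright pivot, in rad: 0 = points straight away from the lid (box's -x); positive is counter-clockwise from above (first to the box's -y side); +3.14 or -3.14 (either will do) = straight in over the lid along the stripe. Starts between -1.3 and 1.3; stops at -3.5 and 3.5, no detent; a light friction (0.05 N m, about 1 N at 50 mm) holds it where it is left.
- latch_pivot (a point): Pivot axis of the latch at the top of the arm: in the box's frame x = -100 mm (20 mm in front of the box), y = 0, z = 112 mm.
- latch_tip (a point): Outer end of the latch arm, at its top, 70 mm from the pivot axis. The arm is a straight bar 14 mm wide and 20 mm high, underside at 92 mm (2 mm above the shut lid), top at 112 mm; a round hub of 12 mm radius surrounds the pivot, with a steel pin 3 mm higher.
- cup: Blue ceramic cup, 74 mm wide, 90 mm high, holding two toothbrushes, 180 mm high in all; origin under its centre. Leave alone.
- sunscreen: Yellow sunscreen bottle with white band and orange cap, 54 mm diameter, 150 mm high; origin under its centre. Leave alone.
- jar: Amber jar with steel lid, 66 mm diameter, 70 mm high; origin under its centre. Leave alone.
- mug: White ceramic tumbler, 70 mm wide, 80 mm high; origin under its centre. Leave alone.
- comb: Wooden comb lying flat, 170 by 38 by 8 mm, long along its x; origin under its middle. Leave alone.
- clipper: Steel nail clipper lying flat, 62 by 14 by 14 mm, long along its x; origin under its middle. Leave alone.
- bandage: Paper-white bandage roll standing on end, 48 mm diameter, 40 mm high; origin under its centre. Leave alone.

How it is judged:
On the way, in this order (a step that is already met when the one before it is completed fails the run):
1. the lid is pressed fully shut (value of joint lid below 0.05 rad), for 0.2 s.
2. with the lid shut, the latch arm points straight in over the lid (value of joint lid below 0.05 rad and (value of joint latch between 2.94159 and 3.34159 rad or value of joint latch between -3.34159 and -2.94159 rad)), for 0.2 s.
At the end, for the whole second after the job is handed in: The lid is shut (within 0.05 rad) and the latch arm lies at rest over the yellow stripe, within 0.2 rad of straight in (all of step 2 and velocity of joint latch between -0.05 and 0.05 rad/s); the robot touches nothing.
It fails at once if the lid was raised instead of pressed shut (value of joint lid above 1 rad).
It fails at once if the latch was pinched or forced (more than 18 N) (contact force between the fingers and latch above 18 N).
It fails at once if the lid was pinched or slammed (more than 45 N) (contact force between the fingers and lid above 45 N).
It fails at once if another thing on the shelf was moved by more than 25 mm, lifted or knocked over (distance of any of cup, sunscreen, jar, mug, comb, clipper, bandage from where it was at the start of the episode above 0.025 m or angle between any of cup, sunscreen, jar, mug, comb, clipper, bandage's own z axis and vertical above 0.4 rad).
It also fails if it takes over 58 s, if anything falls off the work surface, if the arm or the gripper's body presses on something with over 40 N, if the wrist force passes 120 N, or if a joint passes its speed limit or range.

## Working session

There is one attempt and no reset: what is moved stays moved. The work goes in short steps, Python scripts to look and compute and a tool call to move; the robot and the scene stay as the last step left them, time stands still between calls to the robot, and variables do not carry over. Pictures are saved under pics/ and viewed, at most 10 in all, crops included, and the job is handed in when it is done.

Besides the shell and the picture viewer there is one more tool, called after "Request:" as name(argument=value, ...) on one line, values as JSON. apply_moves: Moves the arm, as the interface text tells. Its arguments: {"type":"object","properties":{"claw":{"type":"array"},"xyz":{"type":"array"},"twist":{"type":"array"},"force":{"type":"number"}},"required":["claw","xyz","twist"]}

```bash
mkdir -p pics
python3 - <<'E'
from workcell import bot
import cv2
for c in("scene","top"):
    f=bot.grab_frame(c); cv2.imwrite(f"pics/{c}0.png",f["img"][:,:,::-1]); print(c,f["vfov"],f["cx"],f["cy"],f["view"].round(4).tolist(),[k for k in f])
    for n in("kit","lid","lid_front","latch","latch_pivot","latch_tip","cup","sunscreen","jar","mug","comb","clipper","bandage"):
        print(n,[(d["position"].round(3).tolist() if hasattr(d["position"],"round") else d["position"],round(d["score"],2)) for d in bot.find_in(c,n)[:2]])
s=bot.observe();print(s["clock"],s["position"],s["tool_rot"],s["force"])
E
```

```text
scene 42.40845533202169 317.5550716766435 240.45363266561725 [[0.8223, 0.5686, -0.0239, -0.4072], [-0.2825, 0.4443, 0.8502, 0.0443], [0.4941, -0.6923, 0.5259, -1.7274], [0.0, 0.0, 0.0, 1.0]] ['img', 'vfov', 'cx', 'cy', 'view']
kit [([0.6232, -0.1049, 0.1106], 0.81)]
lid [([0.622, -0.0829, 0.125], 0.8), ([0.2901, -0.2982, 0.0076], 0.19)]
lid_front [([0.6164, -0.082, 0.128], 0.86)]
latch [([0.4513, -0.0393, 0.1083], 0.53)]
latch_pivot [([0.4465, -0.0385, 0.1073], 0.62), ([0.6146, -0.0814, 0.1288], 0.31)]
latch_tip [([0.4513, -0.0376, 0.1073], 0.62)]
cup [([0.6359, 0.4056, 0.0721], 0.66)]
sunscreen [([0.6404, -0.4458, 0.0904], 0.81)]
jar [([0.4697, -0.4062, 0.0464], 0.76)]
mug [([0.4496, 0.4029, 0.0564], 0.74)]
comb [([0.2933, -0.2967, 0.008], 0.94)]
clipper []
bandage [([0.4588, -0.1771, 0.029], 0.56)]
top 57.37704960239491 317.307784142389 237.39195628600166 [[0.127, -0.9919, 0.0009, -0.0521], [0.9714, 0.1245, 0.2023, -0.5151], [-0.2008, -0.0249, 0.9793, -0.9747], [0.0, 0.0, 0.0, 1.0]] ['img', 'vfov', 'cx', 'cy', 'view']
kit [([0.5795, -0.0571, 0.1155], 0.8), ([0.2836, -0.3024, 0.005], 0.53)]
lid [([0.6007, -0.0685, 0.1358], 0.86)]
lid_front [([0.6042, -0.07, 0.1314], 0.74)]
latch [([0.481, -0.0372, 0.1111], 0.85), ([0.6145, -0.417, 0.0998], 0.66)]
latch_pivot [([0.4797, -0.0322, 0.1155], 0.55)]
latch_tip [([0.4763, -0.0391, 0.1116], 0.8)]
cup [([0.6272, 0.4316, 0.0678], 0.67)]
sunscreen [([0.6058, -0.0737, 0.1341], 0.72), ([0.4462, -0.388, 0.0711], 0.34)]
jar [([0.4508, -0.3889, 0.0682], 0.64)]
mug [([0.4453, 0.4375, 0.0455], 0.81), ([0.6235, 0.4351, 0.0687], 0.3)]
comb [([0.2844, -0.3018, 0.0016], 0.59)]
clipper [([0.5158, 0.1002, 0.0118], 0.62), ([0.6065, -0.0715, 0.1365], 0.43)]
bandage [([0.4459, -0.1642, 0.041], 0.91)]
1.4 [ 0.27564855 -0.56093598  0.23129652] [ 3.14158865e+00 -2.36136479e-05  4.56710900e-01] [-1.24430716  0.12294331  1.08278667]
```

View pics/scene0.png

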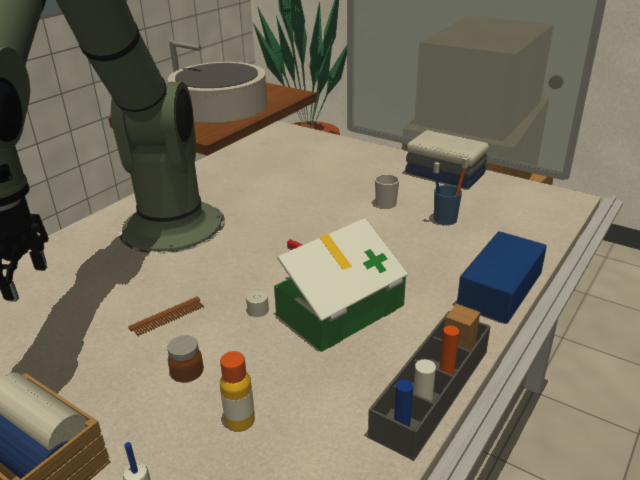

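View pics/top0.png

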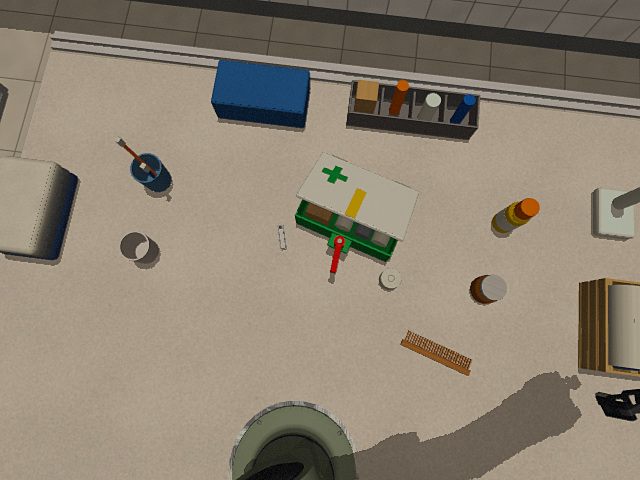

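The scene view shows the half-open white lid and the red latch behind it, at about (293,244). The top view shows the pivot at (340,242), the arm tip at (333,272) and the stripe at (356,203). I'll zoom in to get exact corners.

Run:
```python
import cv2
a=cv2.imread("pics/top0.png")[145:285,280:430]; b=cv2.imread("pics/scene0.png")[215:345,265:415]
cv2.imwrite("pics/tc.png",cv2.resize(a,None,fx=4,fy=4,interpolation=cv2.INTER_CUBIC)); cv2.imwrite("pics/sc.png",cv2.resize(b,None,fx=4,fy=4,interpolation=cv2.INTER_CUBIC))
```

```text
(no output)
```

View pics/tc.png

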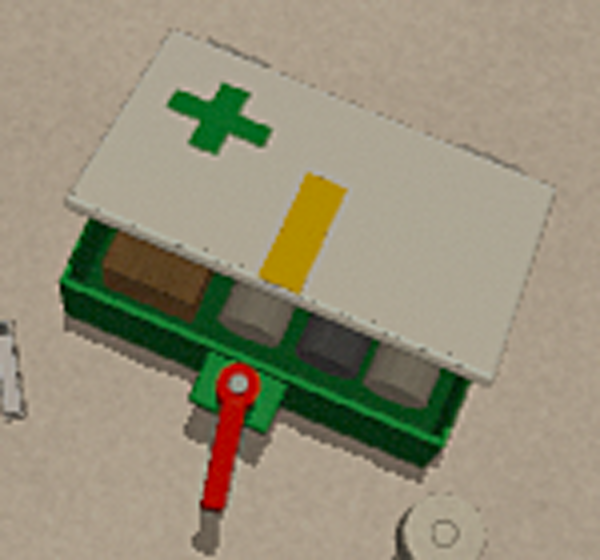

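View pics/sc.png

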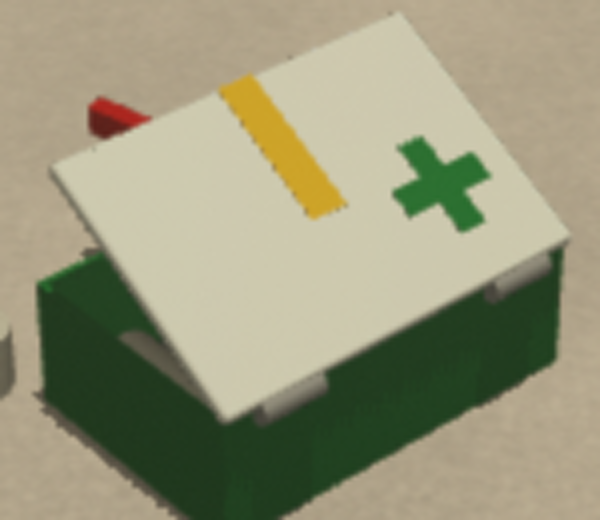

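```bash
cat > h.py <<'E'
import numpy as np
from scipy.optimize import least_squares
V={"top":(57.37704960239491,317.307784142389,237.39195628600166,np.array([[0.127,-0.9919,0.0009,-0.0521],[0.9714,0.1245,0.2023,-0.5151],[-0.2008,-0.0249,0.9793,-0.9747]])),
"scene":(42.40845533202169,317.5550716766435,240.45363266561725,np.array([[0.8223,0.5686,-0.0239,-0.4072],[-0.2825,0.4443,0.8502,0.0443],[0.4941,-0.6923,0.5259,-1.7274]]))}
def proj(c,p,k=0):
    f,cx,cy,M=V[c]; f=240/np.tan(np.radians(f/2)); q=M[:,:3]@p+M[:,3]; x,y=q[0]/-q[2],-q[1]/-q[2]; r=1+k*(x*x+y*y)
    return np.array([cx+f*x*r,cy+f*y*r])
def kit(v,p): c,s=np.cos(v[2]),np.sin(v[2]); return np.array([v[0]+c*p[0]-s*p[1],v[1]+s*p[0]+c*p[1],p[2]])
def lidp(v,d,y,t=.01): a=v[3]; return kit(v,[.082-d*np.cos(a)+t*np.sin(a),y,.08+d*np.sin(a)+t*np.cos(a)])
def tip(v,z=.112,r=.07): return kit(v,[-.1-r*np.cos(v[4]),-r*np.sin(v[4]),z])
E
cat > fit.py <<'E'
from h import *
T=lambda x,y:np.array([280+x/4,145+y/4]); S=lambda x,y:np.array([265+x/4,215+y/4])
L=lambda d,y:(lambda v:lidp(v,d,y)); K=lambda *p:(lambda v:kit(v,p))
O=[("top",T(175,30),L(0,.122)),("top",T(553,187),L(0,-.122)),("top",T(493,374),L(.164,-.122)),("top",T(68,198),L(.164,.122)),
("top",T(262,275),L(.164,.012)),("top",T(300,290),L(.164,-.012)),("top",T(306,173),L(.074,.012)),("top",T(347,188),L(.074,-.012)),
("top",T(62,283),K(-.08,.12,.08)),("top",T(440,443),K(-.08,-.12,.08)),("top",T(238,383),K(-.1,0,.115)),("top",T(214,508),tip),
("scene",S(52,165),L(.164,-.122)),("scene",S(398,13),L(.164,.122)),("scene",S(225,415),L(0,-.122)),("scene",S(570,235),L(0,.122)),("scene",S(220,90),L(.164,-.012)),("scene",S(252,75),L(.164,.012)),("scene",S(38,285),K(-.08,-.12,.08))]
r=least_squares(lambda v:np.concatenate([proj(c,m(v),v[5] if c=="top" else v[6])-u for c,u,m in O]),[.57,-.06,-.25,.6,0,0,0],loss="soft_l1")
print(r.x.round(4),r.fun.reshape(-1,2).round(1).tolist())
v=r.x; print("pivot",kit(v,[-.1,0,.112]).round(4),"tip",tip(v).round(4),"lidfront",lidp(v,.164,0).round(4))
E
python3 fit.py
```

```text
[ 0.6018 -0.0668 -0.2858  0.5142  0.1986 -0.3891 -0.5144] [[-0.7, -0.8], [-0.9, -0.4], [-0.3, 0.1], [-0.1, -1.0], [-0.9, -0.2], [0.1, 0.5], [0.3, -0.5], [-0.1, -0.1], [-0.5, -1.2], [0.9, -0.2], [0.8, -1.0], [0.2, -1.2], [-1.5, -0.5], [-0.4, -1.2], [0.0, 0.8], [-0.3, -0.5], [-1.9, -0.1], [-1.3, -0.2], [-1.2, -0.9]]
pivot [ 0.5059 -0.0386  0.112 ] tip [ 0.4361 -0.0325  0.112 ] lidfront [ 0.5482 -0.051   0.1694]
```

```bash
sed 's/v\[5\] if c=="top" else v\[6\]/0/' fit.py > fit0.py; python3 fit0.py; sed 's/O=\[/O=[/; s/^r=/O=[o for o in O if o[0]=="top"]\nr=/' fit0.py >fit1.py; python3 fit1.py | tail -4
```

```text
[ 0.6011 -0.0658 -0.285   0.5131  0.2086  0.      0.    ] [[-1.1, -1.9], [1.3, -1.4], [0.5, 0.5], [-0.7, -0.9], [-1.3, 0.1], [-0.3, 0.8], [0.2, -0.6], [-0.1, -0.2], [-0.9, -1.0], [1.4, 0.3], [0.4, -0.7], [0.1, -0.7], [-1.6, -0.7], [-0.4, -1.5], [0.1, 1.1], [0.7, -0.4], [-1.9, -0.4], [-1.3, -0.4], [-1.4, -0.9]]
pivot [ 0.5052 -0.0377  0.112 ] tip [ 0.4354 -0.0324  0.112 ] lidfront [ 0.5474 -0.0501  0.1692]
[ 0.5991 -0.0658 -0.2856  0.5324  0.209   0.      0.    ] [[-1.1, -1.2], [1.2, -0.6], [1.0, 0.4], [-0.6, -1.1], [-1.1, -0.1], [0.0, 0.7], [0.3, -0.3], [-0.0, 0.2], [-1.1, -0.2], [1.3, 1.2], [0.2, 0.2], [-0.0, 0.2]]
pivot [ 0.5031 -0.0376  0.112 ] tip [ 0.4333 -0.0323  0.112 ] lidfront [ 0.5471 -0.0505  0.1719]
```

Request:
apply_moves(claw=[0, 0, 0, 0, 0, 0, 0, 0], xyz=[[0, 0, 0], [0, 0, 0], [0, 0, 0], [0, 0, 0], [0, 0, 0], [0, 0, 0], [0, 0, 0], [0, 0, 0]], twist=[[0, 0, -0.118], [0, 0, -0.118], [0, 0, -0.118], [0, 0, -0.118], [0, 0, -0.118], [0, 0, -0.118], [0, 0, -0.12], [0, 0, 0]], force=20)

```text
clock: 2.2
position: [0.2755, -0.561, 0.2313]
tool_rot: [3.141, -0.0, 1.287]
force: [-0.1, -0.7, 0.6]
grip_width: -0.0002
finger_force: 0.0
```

Request:
apply_moves(claw=[0, 0, 0, 0, 0, 0, 0, 0, 0, 0, 0, 0, 0, 0, 0, 0], xyz=[[0.02, 0.005, 0], [0.04, 0.01, 0], [0.04, 0.01, 0], [0.04, 0.01, 0], [0.04, 0.01, 0], [0.04, 0.01, 0], [0.04, 0.01, 0], [0.04, 0.01, 0], [0.04, 0.01, 0], [0.04, 0.01, 0], [0.04, 0.01, 0], [0.04, 0.01, 0], [0.04, 0.01, 0], [0.04, 0.01, 0], [0.02, 0.005, 0], [0, 0, 0]], twist=[[0, 0, 0], [0, 0, 0], [0, 0, 0], [0, 0, 0], [0, 0, 0], [0, 0, 0], [0, 0, 0], [0, 0, 0], [0, 0, 0], [0, 0, 0], [0, 0, 0], [0, 0, 0], [0, 0, 0], [0, 0, 0], [0, 0, 0], [0, 0, 0]])

```text
clock: 3.8
position: [0.5691, -0.0598, 0.2312]
tool_rot: [-3.142, -0.001, 1.285]
force: [0.2, -1.0, -0.1]
grip_width: 0.0
finger_force: 0.0
```

Request:
apply_moves(claw=[0, 0, 0, 0, 0, 0, 0, 0, 0, 0, 0, 0, 0, 0, 0, 0, 0, 0, 0], xyz=[[0, 0, 0.012], [0, 0, 0.012], [0, 0, 0.012], [0, 0, 0.012], [0, 0, 0.012], [0, 0, 0.005], [0, 0, 0.005], [0, 0, 0.005], [0, 0, 0.005], [0, 0, 0.005], [0, 0, 0.005], [0, 0, 0.005], [0, 0, 0.005], [0, 0, 0.005], [0, 0, 0.005], [0, 0, 0.005], [0, 0, 0.005], [0, 0, 0.005], [0, 0, 0.005]], twist=[[0, 0, 0], [0, 0, 0], [0, 0, 0], [0, 0, 0], [0, 0, 0], [0, 0, 0], [0, 0, 0], [0, 0, 0], [0, 0, 0], [0, 0, 0], [0, 0, 0], [0, 0, 0], [0, 0, 0], [0, 0, 0], [0, 0, 0], [0, 0, 0], [0, 0, 0], [0, 0, 0], [0, 0, 0]])

```text
clock: 5.7
position: [0.5679, -0.0632, 0.1009]
tool_rot: [-3.142, 0.0, 1.285]
force: [-1.3, 0.6, 0.9]
grip_width: 0.0001
finger_force: 0.5
```

Request:
apply_moves(claw=[0, 0, 0, 0], xyz=[[0, 0, 0.003], [0, 0, 0.003], [0, 0, 0.002], [0, 0, 0.0]], twist=[[0, 0, 0], [0, 0, 0], [0, 0, 0], [0, 0, 0]])

```text
clock: 6.1
position: [0.5679, -0.0632, 0.0931]
tool_rot: [-3.141, -0.0, 1.285]
force: [0.2, 0.6, 0.4]
grip_width: 0.0002
finger_force: 0.0
```

Request:
apply_moves(claw=[0, 0, 0, 0], xyz=[[0, 0, 0.0015], [0, 0, 0.001], [0, 0, 0.001], [0, 0, 0.0]], twist=[[0, 0, 0], [0, 0, 0], [0, 0, 0], [0, 0, 0]])

```text
clock: 6.5
position: [0.568, -0.0632, 0.0901]
tool_rot: [3.141, 0.0, 1.285]
force: [-1.9, 1.3, 5.3]
grip_width: -0.0001
finger_force: 2.6
```

Request:
apply_moves(claw=[0, 0, 0, 0, 0, 0, 0, 0, 0, 0], xyz=[[0, 0, -0.01], [0, 0, -0.02], [0, 0, -0.025], [0, 0, -0.025], [0.014, -0.029, 0], [0.014, -0.03, 0], [0.014, -0.03, 0], [0.015, -0.029, 0], [0, 0, 0], [0, 0, 0]], twist=[[0, 0, 0], [0, 0, 0], [0, 0, 0], [0, 0, 0], [0, 0, 0], [0, 0, 0], [0, 0, 0], [0, 0, 0], [0, 0, 0], [0, 0, 0]])

```text
clock: 7.5
position: [0.471, 0.0251, 0.1706]
tool_rot: [3.14, -0.0, 1.286]
force: [0.5, -0.1, -0.5]
grip_width: 0.0004
finger_force: 0.0
```

Run:
```python
from workcell import bot
import cv2,numpy as np
a=bot.grab_frame("top")["img"][145:285,270:430,::-1];b=bot.grab_frame("scene")["img"][205:345,265:425,::-1]
cv2.imwrite("pics/c2.png",cv2.resize(np.vstack([a,b]),None,fx=2.1,fy=2.1,interpolation=cv2.INTER_CUBIC))
from h import *
p=bot.observe()["position"];d=p[:2]-[.601,-.066];c,s=np.cos(-.2855),np.sin(-.2855);print(p,c*d[0]+s*d[1],-s*d[0]+c*d[1])
```

```text
[0.47145084 0.02432502 0.17015604] -0.14974402588654998 0.05018287619117063
```

View pics/c2.png

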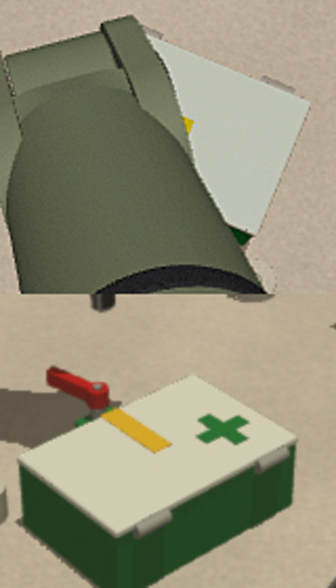

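Run:
```python
import numpy as np
ph=np.linspace(-.346,2.70,39); P=np.round(.053*np.c_[-np.sin(ph),-np.cos(ph)]*2000)/2000
print(np.diff(P,axis=0).round(4).tolist(), P[0],P[-1])
```

```text
[[-0.004, -0.001], [-0.004, -0.001], [-0.0045, -0.0005], [-0.004, -0.0005], [-0.0045, 0.0], [-0.004, 0.0005], [-0.0045, 0.0005], [-0.004, 0.0015], [-0.004, 0.001], [-0.004, 0.002], [-0.0035, 0.002], [-0.0035, 0.002], [-0.0035, 0.003], [-0.003, 0.0025], [-0.003, 0.0035], [-0.0025, 0.003], [-0.0025, 0.0035], [-0.002, 0.004], [-0.002, 0.0035], [-0.0015, 0.004], [-0.001, 0.004], [-0.001, 0.0045], [-0.0005, 0.004], [0.0, 0.0045], [0.0, 0.004], [0.0005, 0.0045], [0.001, 0.004], [0.0015, 0.004], [0.0015, 0.004], [0.0015, 0.004], [0.0025, 0.0035], [0.0025, 0.0035], [0.0025, 0.0035], [0.003, 0.003], [0.003, 0.0025], [0.0035, 0.0025], [0.0035, 0.0025], [0.004, 0.002]] [ 0.018 -0.05 ] [-0.0225  0.048 ]
```

Request:
apply_moves(claw=[0, 0, 0, 0, 0, 0, 0, 0, 0, 0, 0, 0], xyz=[[0, 0, 0.01], [0, 0, 0.015], [0, 0, 0.015], [0, 0, 0.015], [0, 0, 0.012], [0, 0, 0.005], [0, 0, 0], [-0.008, 0, 0], [-0.008, 0, 0], [-0.008, 0, 0], [-0.008, 0, 0], [0, 0, 0]], twist=[[0, 0, 0], [0, 0, 0], [0, 0, 0], [0, 0, 0], [0, 0, 0], [0, 0, 0], [0, 0, 0], [0, 0, 0], [0, 0, 0], [0, 0, 0], [0, 0, 0], [0, 0, 0]])

```text
clock: 8.8
position: [0.4615, -0.0074, 0.098]
tool_rot: [3.141, 0.001, 1.283]
force: [0.4, 0.4, -0.6]
grip_width: -0.0002
finger_force: 0.0
```

Request:
apply_moves(claw=[0, 0, 0, 0, 0, 0, 0, 0, 0, 0, 0, 0, 0, 0, 0, 0, 0, 0, 0], xyz=[[-0.004, -0.001, 0], [-0.004, -0.001, 0], [-0.0045, -0.0005, 0], [-0.004, -0.0005, 0], [-0.0045, 0, 0], [-0.004, 0.0005, 0], [-0.0045, 0.0005, 0], [-0.004, 0.0015, 0], [-0.004, 0.001, 0], [-0.004, 0.002, 0], [-0.0035, 0.002, 0], [-0.0035, 0.002, 0], [-0.0035, 0.003, 0], [-0.003, 0.0025, 0], [-0.003, 0.0035, 0], [-0.0025, 0.003, 0], [-0.0025, 0.0035, 0], [-0.002, 0.004, 0], [-0.002, 0.0035, 0]], twist=[[0, 0, 0], [0, 0, 0], [0, 0, 0], [0, 0, 0], [0, 0, 0], [0, 0, 0], [0, 0, 0], [0, 0, 0], [0, 0, 0], [0, 0, 0], [0, 0, 0], [0, 0, 0], [0, 0, 0], [0, 0, 0], [0, 0, 0], [0, 0, 0], [0, 0, 0], [0, 0, 0], [0, 0, 0]])

```text
clock: 10.7
position: [0.4715, -0.0788, 0.0978]
tool_rot: [-3.142, -0.0, 1.285]
force: [-1.6, 1.7, 0.3]
grip_width: 0.0
finger_force: 0.6
```

Run:
```python
from workcell import bot
import cv2
a=bot.grab_frame("scene")["img"][195:335,255:425,::-1]
cv2.imwrite("pics/c3.png",cv2.resize(a,None,fx=3,fy=3,interpolation=cv2.INTER_CUBIC)); s=bot.observe(); print(s["position"],s["force"])
```

```text
[ 0.47185974 -0.07914551  0.09778634] [-0.90993709 -0.46070607 -0.0583224 ]
```

View pics/c3.png

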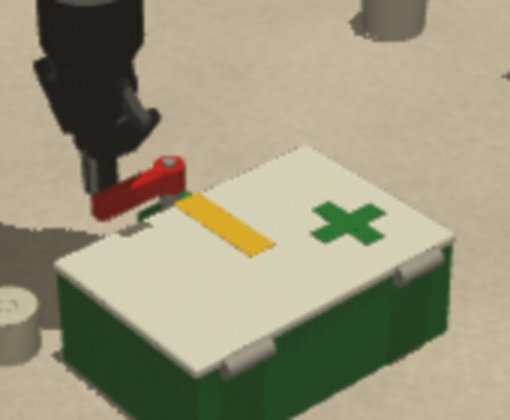

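The latch (hub at (170,163), tip at (97,208)) has swung to about 1.6 rad, and the finger is behind it as planned. I'll continue the arc.

Request:
apply_moves(claw=[0, 0, 0, 0, 0, 0, 0, 0, 0, 0, 0, 0, 0, 0, 0, 0, 0, 0, 0, 0], xyz=[[-0.0015, 0.004, 0], [-0.001, 0.004, 0], [-0.001, 0.0045, 0], [-0.0005, 0.004, 0], [0, 0.0045, 0], [0, 0.004, 0], [0.0005, 0.0045, 0], [0.001, 0.004, 0], [0.0015, 0.004, 0], [0.0015, 0.004, 0], [0.0015, 0.004, 0], [0.0025, 0.0035, 0], [0.0025, 0.0035, 0], [0.0025, 0.0035, 0], [0.003, 0.003, 0], [0.003, 0.0025, 0], [0.0035, 0.0025, 0], [0.0035, 0.0025, 0], [0.004, 0.002, 0], [0, 0, 0]], twist=[[0, 0, 0], [0, 0, 0], [0, 0, 0], [0, 0, 0], [0, 0, 0], [0, 0, 0], [0, 0, 0], [0, 0, 0], [0, 0, 0], [0, 0, 0], [0, 0, 0], [0, 0, 0], [0, 0, 0], [0, 0, 0], [0, 0, 0], [0, 0, 0], [0, 0, 0], [0, 0, 0], [0, 0, 0], [0, 0, 0]])

```text
clock: 12.75
position: [0.5449, -0.0717, 0.0978]
tool_rot: [3.141, -0.0, 1.285]
force: [0.1, 0.1, 0.7]
grip_width: -0.0002
finger_force: 0.0
```

Run:
```python
from workcell import bot
import cv2
a=bot.grab_frame("scene")["img"][195:335,255:425,::-1]
cv2.imwrite("pics/c4.png",cv2.resize(a,None,fx=4,fy=4,interpolation=cv2.INTER_CUBIC)); s=bot.observe(); print(s["position"],s["force"])
from h import *
v=[.601,-.066,-.2855,0,np.pi]
for t in (2.8,2.94,3.14,3.34):
  v[4]=t; print(t,((proj("scene",tip(v))-[255,195])*4).round(1))
print(((proj("scene",kit(v,[-.1,0,.115]))-[255,195])*4).round(1))
```

```text
[ 0.54469636 -0.072041    0.0978344 ] [ 0.30483282  0.10743699 -0.41109151]
2.8 [263.5 282.2]
2.94 [280.  277.9]
3.14 [301.4 269.6]
3.34 [319.3 259.2]
[221.5 212.8]
```

View pics/c4.png

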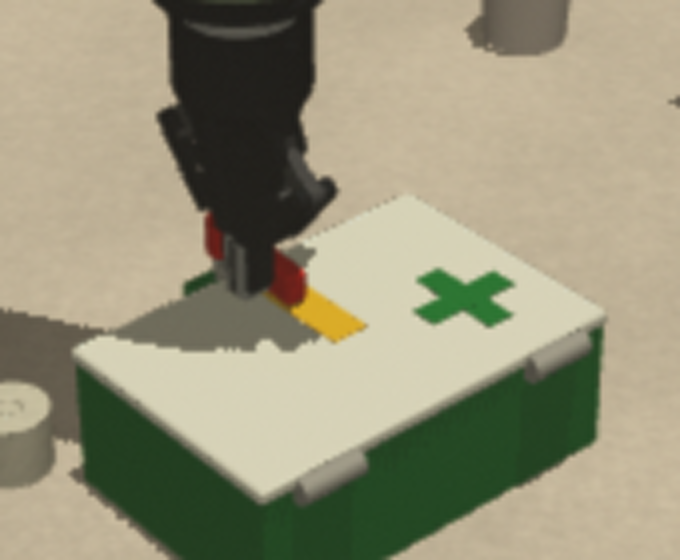

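The arm's tip is at about (297,272), which is roughly 3.07 rad and close to straight in. I'll give it one small last push, then back off, lift away and check.

Request:
apply_moves(claw=[0, 0, 0, 0, 0, 0, 0, 0, 0, 0, 0, 0, 0, 0, 0], xyz=[[0.0015, 0, 0], [0.0015, 0, 0], [0, 0, 0], [-0.003, 0, 0], [-0.008, 0, 0], [-0.01, 0, 0], [0, 0, -0.02], [0, 0, -0.03], [0, 0, -0.04], [0, 0, -0.04], [-0.04, -0.01, 0], [-0.04, -0.01, 0], [-0.04, -0.01, 0], [-0.04, -0.01, 0], [-0.04, -0.01, 0]], twist=[[0, 0, 0], [0, 0, 0], [0, 0, 0], [0, 0, 0], [0, 0, 0], [0, 0, 0], [0, 0, 0], [0, 0, 0], [0, 0, 0], [0, 0, 0], [0, 0, 0], [0, 0, 0], [0, 0, 0], [0, 0, 0], [0, 0, 0]])

```text
clock: 14.3
position: [0.4332, -0.2696, 0.2279]
tool_rot: [3.142, 0.0, 1.284]
force: [0.1, 0.3, -0.4]
grip_width: 0.0006
finger_force: 0.0
```

Request:
apply_moves(claw=[0, 0, 0, 0, 0], xyz=[[-0.04, -0.01, 0], [-0.04, -0.01, 0], [0, 0, 0], [0, 0, 0], [0, 0, 0]], twist=[[0, 0, 0], [0, 0, 0], [0, 0, 0], [0, 0, 0], [0, 0, 0]])

```text
clock: 14.8
position: [0.3933, -0.3382, 0.2278]
tool_rot: [3.142, -0.0, 1.285]
force: [0.2, -0.1, -0.2]
grip_width: 0.0003
finger_force: 0.0
```

Run:
```python
from workcell import bot
import cv2,numpy as np
a=bot.grab_frame("scene")["img"][205:325,265:415,::-1];b=bot.grab_frame("top")["img"][145:265,280:430,::-1]
cv2.imwrite("pics/c5.png",cv2.resize(np.hstack([a,b]),None,fx=2.6,fy=2.6,interpolation=cv2.INTER_CUBIC)); print(bot.observe()["position"])
```

```text
[ 0.39361252 -0.3378002   0.22783351]
```

View pics/c5.png

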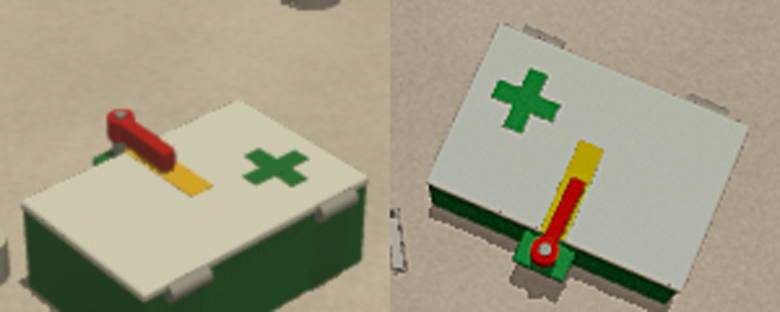

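The lid is shut. In the top view the arm runs from (544,250) to (577,180), parallel to the stripe within about 0.05 rad. The hand is clear, so I'm handing in.

```bash
python3 -c "
from workcell import bot
print(bot.job_done())"
```

```text
the job is handed in; nothing more can be done
None
```

I pressed the lid shut and pushed the red latch round over the yellow stripe, within about 0.05 rad by the last picture; the hand is clear, nothing else was touched as far as I could see, and the job is handed in (no verdict was returned).

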